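# Roll the bottle on to its rest and shut the keeper

## Task

Roll the white bottle that lies on the bench up the ramp of the bottle rest by pushing its side, without lifting it, until it has dropped into the hollow behind the crest. There press it lightly home, so that you feel the sprung rubber buffer give a little (about 5 N), stop at once without ramming it, and leave the bottle lying in the hollow. Then slide the keeper bar fully shut behind the bottle, and leave the other things on the bench alone.

Things in the scene. Friction and masses are not known exactly. Their poses are not given: they have to be found in the camera images.
- station: bottle rest, fixed: two low aluminium rails (10 mm high, along its x at y = -87 and +87 mm, x = -90 to 160 mm), a grey cradle 154 mm wide between them. Origin on the bench midway between the rails; x = rolling direction, y = along the bottle, z up. The cradle is clamped fast at an offset d along x, -35 to +35 mm, different each time and NOT measured: feel or see it.
- cradle_mid (a point): point on the fixed frame at the rest's x = 0, 12 mm high: the crest would be here if d were 0. Truly the ramp rises from x = d - 50 mm to a crest 12 mm high at x = d to d + 3 mm, then slopes down to a flat hollow 9 mm high (from x = d + 11 mm). The bottle lies in the hollow with its centre 42.5 mm above the bench at x = d + 17 to d + 19 mm; on the crest its centre is 45.5 mm high.
- buffer_mid (a point): point on the fixed frame at the rest's x = 52.5 mm, 42 mm high: the buffer's face if d were 0; truly it is at x = 52.5 mm + d. The buffer is a black rubber plate 110 mm wide, 27 to 57 mm above the bench, that springs back: it gives 1 mm for each 3 N, 9 mm at most. Rolling takes under 1.5 N, so a push that grows to 5 N is the buffer giving; under 2 N it is not yet pressed, over 8 N is ramming.
- bottle_center (a point): smooth white bottle lying before the ramp (toward the rest's -x), 0.13 to 0.27 kg; body 67 mm diameter, 104 mm long; the 41 mm wide cap makes it 126 mm. Point on its axis 55 mm from the bottom end (body runs from 55 mm before to 49 mm past it). z = along the axis to the cap, about the rest's +y; x, y turn as it rolls. Rolling takes almost no force on the level, under 1.5 N on the ramp.
- keeper (a joint): keeper bar's travel, m: 0 open, 0.055 fully shut at a firm stop. It slides level along the rest's +y at x = -67 mm with about 2 N friction and stays where left; starts 0 to 12 mm from open. A steel rod of 10 mm diameter 45 mm above the bench; at 0 its tip is at y = -88 mm, beside the bottle's path, shut at y = -33 mm.
- keeper_knob (a point): keeper's upright black knob on the rest's -y side: diameter 15 mm, 45 to 90 mm above the bench, with an 18 mm cap up to 94 mm. Point on its axis 78 mm above the bench, moving with the bar; at y = -165 mm open, -110 mm shut. The bar runs in guide blocks 52 mm high at y = -90 and -197 mm.
- waste_jar: bystander: glass jar with a steel lid, 58 mm wide, 80 mm high, standing; origin under its centre
- petri_dish: bystander: petri dish, 69 mm wide, 16 mm high; origin under its centre
- dropper: bystander: small dropper bottle, 25 mm wide, 64 mm high, standing; origin under its centre
- slide_box: bystander: cardboard box of slides, 35 x 83 x 60 mm, standing; origin under its centre

How it is judged:
On the way, in this order (a step that is already met when the one before it is completed fails the run):
1. the bottle is in the hollow and is pressed lightly home against the buffer: a push of more than 2 N, kept for a moment (z of bottle_center in the frame of station between 0.041 and 0.044 m and x of bottle_center in the frame of station between -0.03 and 0.065 m and y of bottle_center in the frame of station between -0.03 and 0.03 m and angle between the z axis of bottle_center and the y axis of station, either way round below 0.12 rad and linear speed of bottle below 0.02 m/s and contact force between any of the fingers, the arm and bottle above 2 N), for 0.1 s.
2. the keeper bar is shut behind it (value of joint keeper above 0.05 m), for 0.2 s.
At the end, for the whole second after the job is handed in: The bottle lies at rest in the hollow of the rest (its centre 41 to 44 mm above the bench, within 30 mm of the rest's middle along its axis, its axis within 0.12 rad of the rest's y), and the keeper bar is shut to within 5 mm of its stop (z of bottle_center in the frame of station between 0.041 and 0.044 m and x of bottle_center in the frame of station between -0.03 and 0.065 m and y of bottle_center in the frame of station between -0.03 and 0.03 m and angle between the z axis of bottle_center and the y axis of station, either way round below 0.12 rad and linear speed of bottle below 0.02 m/s and value of joint keeper above 0.05 m); the robot touches nothing.
It fails at once if the bottle is rammed against the buffer or pressed on the rest with more than 16 N in all (weight, friction and push together) (contact force between bottle and station above 16 N).
It fails at once if the bottle is lifted (z of bottle_center in the frame of station above 0.06 m).
It fails at once if a bystander (jar, petri dish, dropper bottle or slide box) is moved more than 20 mm (distance of any of waste_jar, petri_dish, dropper, slide_box from where it was at the start of the episode above 0.02 m).
It also fails if it takes over 62 s, if anything falls off the work surface, if the arm or the gripper's body presses on something with over 40 N, if the wrist force passes 120 N, or if a joint passes its speed limit or range.

## Robot

A 6-joint arm with a two-finger parallel gripper is mounted at the origin on a cart in front of the work surface, level with it; the furniture and walls round the work are solid. World frame = base frame: x ahead of the robot, y to its left, z up, the work surface at z = 0. Lengths are in m, angles in rad, forces in N, time in s.
With the tool pointing down it reaches from about 0.35 to 0.95 m from the base axis. Payload 17.4 kg.
Tool frame: the origin (TCP) lies on the centre line of the jaws, within the pads' length; the fingertips stand 19 mm ahead of it and the grasp point (between the pads) is the TCP (robot.tcp_to_tips is the distance from the TCP to the fingertips, in m); z points along the fingers, y is the line along which they close (so a half turn about z gives the same grasp; the last joint's range is limited). The gripper opens to 93 mm and grips with 3 to 60 N. Pads are 15 mm wide; open, the fingers measure 128 mm over their backs; the gripper's body (75 mm by 188 mm) begins 65 mm behind the grasp point.
Start: joints at [-1.205, 0.116, 1.442, -0, 1.584, -0.038], TCP at [0.265, -0.621, 0.238] pointing down, gripper open.
Joint ranges: [-2.83, 2.83], [-0.83, 2.19], [0.07, 2.5], [-1.14, 4.28], [0.01, 3], [-2.97, 2.97]. Speed limits (rad/s): [1.89, 1.89, 2.22, 3.14, 3.14, 3.14].

## Interface

Orientations are given as a unit quaternion [w, x, y, z].
In Python, from bench import robot, eyes gives the robot as it stands. The module is installed in compiled form; this text tells all that it offers.
- The arm moves only by the tool send_rows, never from a script. Its argument "steps" is one flat list of numbers, 7 for each row, row after row: the turn, a rotation vector about the tool's x, y, z in rad, then the shift along the tool's x, y, z in m, then the closure, from 0 (fully open) to 1 (shut). A call has 1 to 12 rows; each row shifts and turns the commanded pose from where the row before left it, along the tool's axes as they then stand; what a row does not reach is not made up. A row lasts 1/10 s, in which the tool goes at most 50 mm and 8.59 degrees, less where a joint would pass 70% of its speed; a pose out of reach is approached as far as the arm can. A call is refused whole if a number of a shift passes 0.05 or a number of a turn 0.15, either way. A call with a gripper value outside its range is refused whole. The fingers move at their own pace and stop on an object; "force" is the grip in N (left out, the last holds). Time passes only in rows, so rows that do not move let the fingers close. It gives the time, the measured TCP pose, the force, the opening and the grip force at its end, in the units of the state.
- robot.observe(): the state, without advancing time (a new reading comes with each control period).
- eyes.read_camera(name): name is "scene" or "top" or "wrist"; returns (picture, depth): 384x512x3 uint8, red, green, blue; 384x512 float32, m along the optical axis (not along the pixel's ray), 0 where there is no reading.
- eyes.camera_info(name): a dict with "fx", "fy", "cx", "cy" (pixels), "R" (3x3) and "t" (3): a world point X has camera coordinates R X + t. Camera axes: x right, y down, z forward; pixel columns grow to the right and rows downward; lengths in m; the calibration is good to about 2 mm. A picture is of the moment at which its call begins: read the wrist's pose just before it. camera_info takes no time and is no camera call; for the wrist camera it gives the pose at the moment of the call.
- robot.close_job(): hands the job in; it is judged then, once.
The state is a dict: "time_s": time; "joint_pos": joint angles; "qvel": joint speeds; "joint_torque": joint torques, N m; "tool_pos": TCP position; "ee_rot": TCP orientation; "wrist_force": force on the tool from outside, world axes, zero at the start; "ft_torque": the same for the moment, N m; "opening": finger opening in m; "grip_force": force on a finger pad.
Only numpy, scipy, OpenCV 4.12 (cv2) and the standard library are available. Lean on these libraries where they do the work, as an engineer would, in place of code of your own. Each camera call takes 0.05 s, during which the arm holds its last target. There are 200 camera calls.

## Working session

There is one attempt and no reset: what is moved stays moved. The work goes in short steps, Python scripts to look and compute and a tool call to move; the robot and the scene stay as the last step left them, time stands still between calls to the robot, and variables do not carry over. Pictures are saved under pics/ and viewed, at most 10 in all, crops included, and the job is handed in when it is done.

Besides the shell and the picture viewer there is one more tool, called after "Emit:" as name(argument=value, ...) on one line, values as JSON. send_rows: Moves the arm, as the interface text tells. Its arguments: {"type":"object","properties":{"steps":{"type":"array"},"force":{"type":"number"}},"required":["steps"]}

```bash
mkdir -p pics; cat > h.py <<'E'
import numpy as np, cv2
from bench import robot, eyes
def cloud(n):
    i=eyes.camera_info(n); p,d=eyes.read_camera(n)
    v,u=np.mgrid[:384,:512]
    c=np.stack([(u-i['cx'])/i['fx']*d,(v-i['cy'])/i['fy']*d,d],-1)
    R=np.array(i['R']);t=np.array(i['t'])
    w=(c-t)@R; w[d==0]=np.nan
    return p,w
E
python3 - <<'E'
from h import *
s=robot.observe(); print({k:np.round(v,3) for k,v in s.items()})
ims=[]
for n in('top','scene'):
    p,w=cloud(n); np.save(n+'.npy',w); cv2.imwrite(n+'_raw.png',p[...,::-1]); cv2.imwrite(f'pics/{n}.png',cv2.resize(p[...,::-1],(800,600)))
    print(n,eyes.camera_info(n))
E
```

```text
{'time_s': np.float64(0.0), 'joint_pos': array([-1.205,  0.116,  1.442, -0.   ,  1.584, -0.038]), 'qvel': array([-0.002,  0.001, -0.   , -0.001,  0.001,  0.   ]), 'joint_torque': array([ 3.0000e-03, -7.2126e+01, -6.2259e+01,  7.8000e-02,  2.4000e-02,
       -0.0000e+00]), 'tool_pos': array([ 0.265, -0.621,  0.237]), 'ee_rot': array([-0.001,  0.98 ,  0.201, -0.   ]), 'wrist_force': array([-0.057,  0.077, -0.321]), 'ft_torque': array([0.012, 0.017, 0.009]), 'grip_force': np.float64(0.0), 'opening': np.float64(0.093)}
top {'fx': 363.8996942669155, 'fy': 363.8996942669155, 'cx': 260.1384127068253, 'cy': 195.06841474456945, 'R': array([[ 0.05396767, -0.99853867,  0.00283135],
       [-0.97680963, -0.05338123, -0.2073485 ],
       [ 0.20719663,  0.00842442, -0.97826304]]), 't': array([0.00469929, 0.58392219, 1.30814694])}
scene {'fx': 491.2757154895958, 'fy': 491.2757154895958, 'cx': 252.5853158442343, 'cy': 186.0167019857044, 'R': array([[-0.49153967, -0.8708226 , -0.00753319],
       [-0.3929749 ,  0.22951935, -0.89044461],
       [ 0.7771483 , -0.43472849, -0.45502929]]), 't': array([0.29806532, 0.28822477, 1.10307482])}
```

View pics/top.png

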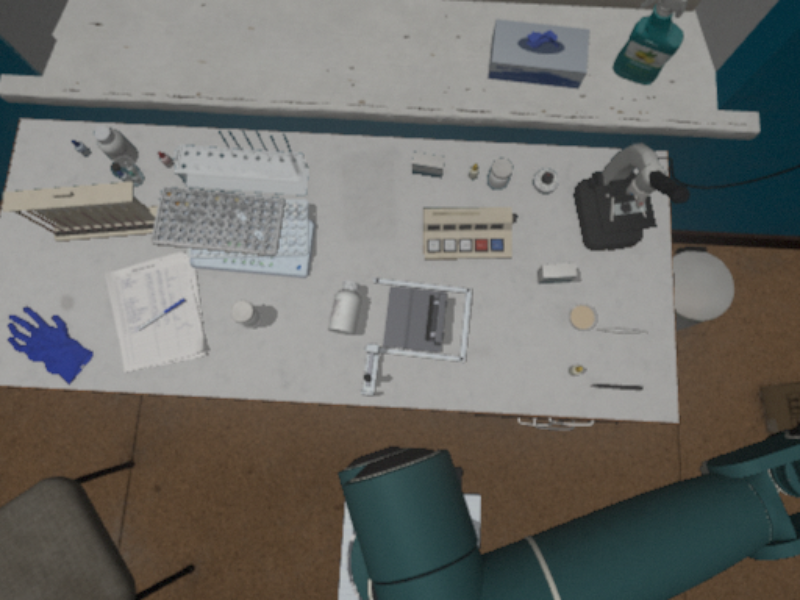

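View pics/scene.png

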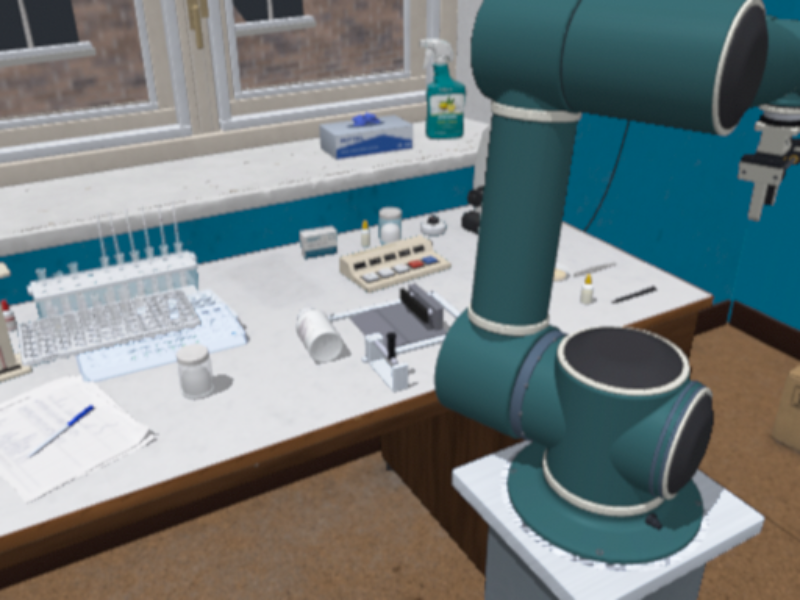

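The top view (800x600) shows the bottle at (345,308), cap toward image top. The rest is to its right: rails from (378,282) to (470,290) and (375,350) to (465,360), buffer at (437,318). The keeper knob is at (367,378).

```bash
python3 - <<'E'
from h import *
w=np.load('top.npy'); p=cv2.imread('top_raw.png')
def P(u,v): return np.round(w[int(v*.64),int(u*.64)],3)
for a in [(378,282),(470,290),(377,350),(465,360),(437,318),(367,378),(345,308),(350,287),(245,313),(400,320),(430,240)]: print(a,P(*a))
img=cv2.resize(p[165:260,205:315],(770,600),interpolation=cv2.INTER_CUBIC)
cv2.imwrite('pics/c1.png',img)
z=w[...,2]
sub=np.zeros(z.shape,bool); sub[165:260,205:315]=1
bm=sub&(z>.03)
n,l,st,c=cv2.connectedComponentsWithStats(bm.astype(np.uint8))
for k in range(1,n):
    if st[k,4]>8:
        q=w[l==k]; m=q[:,:2].mean(0); e,V=np.linalg.eigh(np.cov((q[:,:2]-m).T)); print(k,st[k],q.min(0).round(3),q.max(0).round(3),m.round(3),V[:,1].round(3))
E
```

```text
(378, 282) [0.65  0.115 0.01 ]
(470, 290) [ 0.644 -0.118  0.004]
(377, 350) [0.47  0.101 0.056]
(465, 360) [ 0.465 -0.111  0.011]
(437, 318) [ 0.566 -0.038  0.011]
(367, 378) [0.403 0.121 0.091]
(345, 308) [0.565 0.185 0.07 ]
(350, 287) [0.624 0.177 0.052]
(245, 313) [0.539 0.419 0.081]
(400, 320) [0.558 0.051 0.004]
(430, 240) [ 0.766 -0.013  0.019]
1 [210 180  22  35 513] [0.508 0.149 0.03 ] [0.638 0.223 0.072] [0.567 0.182] [-0.993  0.12 ]
2 [273 188  14  33 262] [ 0.496 -0.061  0.03 ] [ 0.616 -0.015  0.064] [ 0.554 -0.038] [-0.999  0.053]
3 [233 220  10  28 112] [0.385 0.098 0.035] [0.485 0.125 0.1  ] [0.443 0.114] [-0.998  0.062]
4 [231 251   9   3  19] [0.364 0.103 0.032] [0.371 0.132 0.054] [0.368 0.117] [0.009 1.   ]
```

View pics/c1.png

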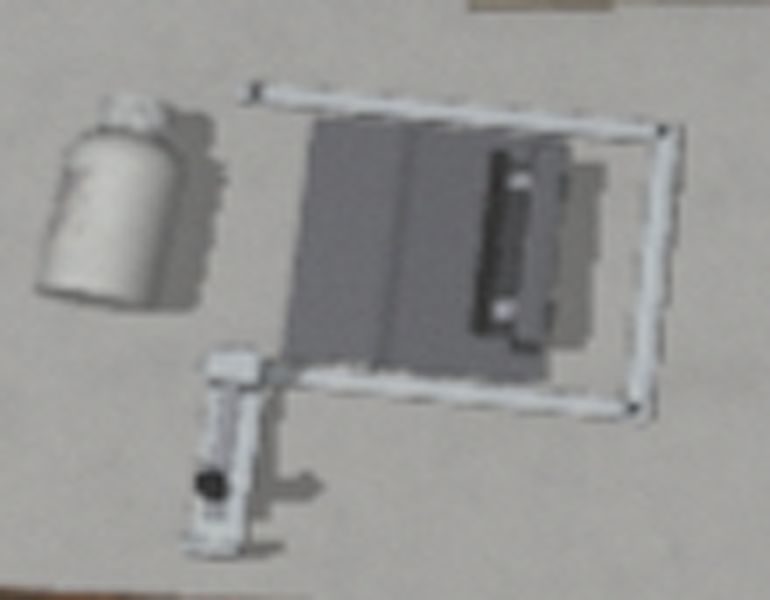

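```bash
cat >> h.py <<'E'
def ray(n,u,v,z):
    i=eyes.camera_info(n);R=np.array(i['R']);t=np.array(i['t'])
    o=-R.T@t; d=R.T@np.array([(u-i['cx'])/i['fx'],(v-i['cy'])/i['fy'],1]); return o+d*(z-o[2])/d[2]
E
python3 - <<'E'
from h import *
f=lambda u,v,z: ray('top',205+u/7-.5,165+v/6.316-.5,z)
n={}
for k,(u,v,z) in dict(UL=(250,92,.01),UR=(660,128,.01),LL=(300,375,.01),LR=(635,408,.01),crestT=(408,125,.012),crestB=(380,368,.012),rampT=(315,122,.0),rampB=(288,358,0),bufT=(492,150,.057),bufB=(475,330,.057),knob=(212,484,.094)).items():
    n[k]=f(u,v,z)[:2]; print(k,n[k].round(4))
a=lambda v:np.arctan2(v[0],-v[1])
ux=n['UR']-n['UL'];lx=n['LR']-n['LL'];rr=n['UR']-n['LR']
print('yaw est',[round(x,4) for x in(a(ux),a(lx),np.arctan2(-rr[1],rr[0])*-1)])
ang=-(np.arctan2(-ux[0],-ux[1])+np.arctan2(-lx[0],-lx[1])+np.arctan2(-rr[1],rr[0]))/3
X=np.array([np.sin(ang),-np.cos(ang)]);Y=np.array([np.cos(ang),np.sin(ang)])
r=(n['UR']+n['LR'])/2  # x~156
mid=(n['UL']@Y+n['UR']@Y+n['LL']@Y+n['LR']@Y)/4
print('ang',ang,'width',(ux*0+n['UL']-n['LL'])@Y,'X ext UL..UR',(ux@X))
O=Y*mid+X*((n['UL']@X+.090-0+ n['UR']@X-.155)/2)
print('X',X,'Y',Y,'O',O)
for k in n: print(k,((n[k]-O)@X).round(4),((n[k]-O)@Y).round(4))
w=np.load('top.npy')
s=np.zeros(w.shape[:2],bool); s[178:216,208:234]=1
q=w[s&(w[...,2]>.04)]; sx=(q[:,:2]-O)@X; sy=(q[:,:2]-O)@Y
print('bottle sy',np.percentile(sy,[1,99]))
for lo in np.arange(-.06,.07,.02):
    m=(sy>lo)&(sy<lo+.02)
    if m.sum()>5:
        t=m&(q[:,2]>.045); A=np.c_[2*sx[t],2*q[t,2],np.ones(t.sum())]; b=sx[t]**2+q[t,2]**2; c=np.linalg.lstsq(A,b,rcond=None)[0]
        print(round(lo,2),m.sum(),'circ',c[:2].round(4),'top at',sx[m][q[m,2]>q[m,2].max()-.004].mean().round(4))
E
```

```text
UL [0.6538 0.1187]
UR [ 0.6433 -0.1127]
LL [0.478  0.0797]
LR [ 0.4679 -0.1046]
crestT [0.637  0.0288]
crestB [0.4844 0.0361]
rampT [0.639  0.0814]
rampB [0.4894 0.0874]
bufT [ 0.6131 -0.0176]
bufB [ 0.5037 -0.0135]
knob [0.4029 0.1175]
yaw est [np.float64(-0.0453), np.float64(-0.0549), np.float64(-0.0461)]
ang -0.048733366335964985 width 0.17364654026411167 X ext UL..UR 0.2316436672142096
X [-0.04871408 -0.99881276] Y [ 0.99881276 -0.04871408] O [0.56290466 0.03975301]
UL -0.0833 0.0869
UR 0.1483 0.0877
LL -0.0358 -0.0867
LR 0.1488 -0.0879
crestT 0.0074 0.0745
crestB 0.0075 -0.0782
rampT -0.0453 0.0739
rampB -0.044 -0.0757
bufT 0.0548 0.0529
bufB 0.0561 -0.0566
knob -0.0699 -0.1636
bottle sy [-0.05783885  0.06553048]
-0.06 84 circ [-0.1485  0.0414] top at -0.1476
-0.04 92 circ [-0.1472  0.0385] top at -0.1464
-0.02 86 circ [-0.1457  0.0383] top at -0.1459
0.0 90 circ [-0.1436  0.037 ] top at -0.1477
0.02 71 circ [-0.1426  0.0414] top at -0.1436
0.04 48 circ [-0.1415  0.0455] top at -0.1441
0.06 17 circ [-0.1381  0.0455] top at -0.1344
```

Emit:
send_rows(steps=[0, 0, -0.112, 0.032, -0.032, 0, 0.46, 0, 0, -0.112, 0.035, -0.028, 0, 0.46, 0, 0, -0.112, 0.038, -0.024, 0, 0.46, 0, 0, -0.112, 0.041, -0.019, 0, 0.46, 0, 0, -0.112, 0.043, -0.015, 0, 0.46, 0, 0, -0.112, 0.044, -0.01, 0, 0.46, 0, 0, -0.112, 0.045, -0.005, 0, 0.46, 0, 0, -0.112, 0.045, 0, 0, 0.46, 0, 0, -0.112, 0.045, 0.005, 0, 0.46, 0, 0, -0.112, 0.044, 0.01, 0, 0.46, 0, 0, 0, 0, 0, 0, 0.46])

```text
time_s: 1.2
tool_pos: [0.4355, -0.1981, 0.2377]
ee_rot: [-0.0, 0.721, 0.693, 0.0]
wrist_force: [-0.2, -0.2, -0.5]
opening: 0.0498
grip_force: 0.0
```

```bash
cat >> h.py <<'E'
O=np.array([.5629,.0398]);X=np.array([-.0487,-.9988]);Y=np.array([.9988,-.0487])
def st():
    s=robot.observe(); q=s['ee_rot']; p=s['tool_pos']
    yaw=2*np.arctan2(q[2],q[1])
    f=s['wrist_force']
    print('t',round(float(s['time_s']),2),'tcp',np.round(p,4),'yaw',round(float(yaw),4),'q',np.round(q,3),'stn',((p[:2]-O)@X).round(4),((p[:2]-O)@Y).round(4),'FX',(f[:2]@X).round(2),'FY',(f[:2]@Y).round(2),'Fz',f[2].round(2),'open',s['opening'].round(4))
    return s
E
python3 -c "
from h import *
st()"
```

```text
Traceback (most recent call last):
  File "h.py", line 18, in st
    print('t',round(float(s['time_s']),2),'tcp',np.round(p,4),'yaw',round(float(yaw),4),'q',np.round(q,3),'stn',((p[:2]-O)@X).round(4),((p[:2]-O)@Y).round(4),'FX',(f[:2]@X).round(2),'FY',(f[:2]@Y).round(2),'Fz',f[2].round(2),'open',s['opening'].round(4))
                                                                                                                                                                                                                                        ^^^^^^^^^^^^^^^^^^
AttributeError: 'float' object has no attribute 'round'
```

Emit:
send_rows(steps=[0, 0, 0.009, 0.0425, 0.0106, 0, 0.46, 0, 0, 0, 0.0425, 0.0106, 0, 0.46, 0, 0, 0, 0.0425, 0.0106, 0, 0.46, 0, 0, 0, 0.0425, 0.0106, 0, 0.46, 0, 0, 0, 0.0425, 0.0106, 0, 0.46, 0, 0, 0, 0.0425, 0.0106, 0, 0.46, 0, 0, 0, 0.0425, 0.0106, 0, 0.46, 0, 0, 0, 0.0425, 0.0106, 0, 0.46, 0, 0, 0, 0.0425, 0.0106, 0, 0.46, 0, 0, 0, 0.0425, 0.0106, 0, 0.46, 0, 0, 0, 0.0425, 0.0106, 0, 0.46, 0, 0, 0, 0, 0, 0, 0.46])

```text
time_s: 2.4
tool_pos: [0.5771, 0.2617, 0.2362]
ee_rot: [-0.001, 0.726, 0.688, -0.001]
wrist_force: [0.3, -0.1, -0.6]
opening: 0.0504
grip_force: 0.0
```

```bash
sed -i "s/s\['opening'\].round(4)/s['opening']/; s/f\[2\].round(2)/f[2]/" h.py
python3 -c "
from h import *
st()"
```

```text
t 2.4 tcp [0.5771 0.2617 0.2362] yaw 1.5168 q [-0.001  0.726  0.688 -0.001] stn -0.2223 0.0034 FX 0.08 FY 0.3 Fz -0.6222587847256731 open 0.050403067412208076
```

Emit:
send_rows(steps=[0, 0, -0.005, 0, -0.006, 0.04, 0.46, 0, 0, 0, 0, 0, 0.04, 0.46, 0, 0, 0, 0, 0, 0.04, 0.46, 0, 0, 0, 0, 0, 0.04, 0.46, 0, 0, 0, 0, 0, 0.034, 0.46, 0, 0, 0, 0, 0, 0, 0.46, 0, 0, 0, 0, 0, 0, 0.46])

```text
time_s: 3.1
tool_pos: [0.5707, 0.2581, 0.0444]
ee_rot: [-0.0, 0.725, 0.689, -0.0]
wrist_force: [-1.0, -0.3, 0.2]
opening: 0.0501
grip_force: 0.0
```

```bash
python3 -c "
from h import *
st()
p,w=cloud('top');cv2.imwrite('pics/c2.png',cv2.resize(p[165:260,190:315][...,::-1],(790,600),interpolation=cv2.INTER_CUBIC))
p,w=cloud('scene');cv2.imwrite('pics/s2.png',cv2.resize(p[150:310,130:330][...,::-1],(750,600),interpolation=cv2.INTER_CUBIC))"
```

```text
t 3.1 tcp [0.5707 0.2581 0.0444] yaw 1.519 q [-0.     0.725  0.689 -0.   ] stn -0.2184 -0.0028 FX 0.33 FY -0.94 Fz 0.24791112951251615 open 0.05005820705152171
```

View pics/s2.png

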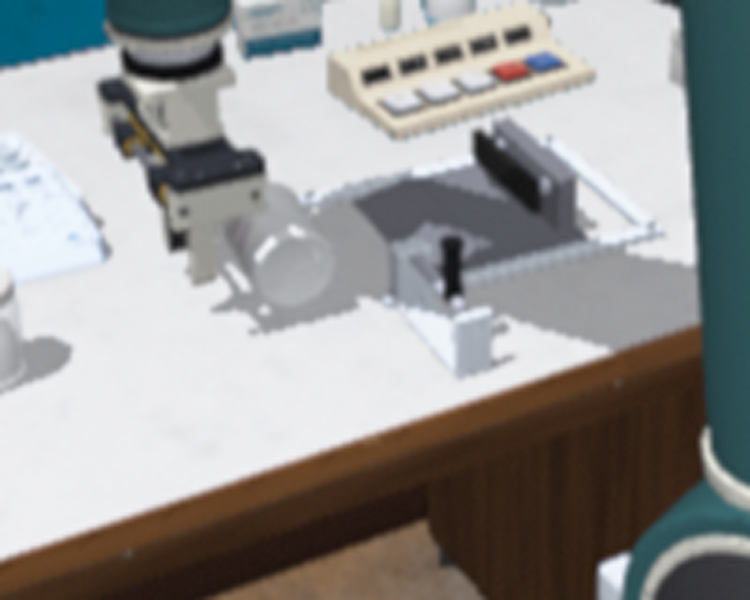

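Emit:
send_rows(steps=[0, 0, 0, -0.006, 0, 0, 0.46, 0, 0, 0, -0.006, 0, 0, 0.46, 0, 0, 0, -0.006, 0, 0, 0.46, 0, 0, 0, -0.004, 0, 0, 0.46, 0, 0, 0, -0.003, 0, 0, 0.46, 0, 0, 0, -0.003, 0, 0, 0.46, 0, 0, 0, -0.003, 0, 0, 0.46, 0, 0, 0, -0.004, 0, 0, 0.46, 0, 0, 0, -0.005, 0, 0, 0.46, 0, 0, 0, -0.005, 0, 0, 0.46, 0, 0, 0, -0.005, 0, 0, 0.46, 0, 0, 0, -0.005, 0, 0, 0.46])

```text
time_s: 4.4
tool_pos: [0.5676, 0.2033, 0.0437]
ee_rot: [0.0, 0.725, 0.689, 0.0]
wrist_force: [0.3, -0.8, 0.8]
opening: 0.0499
grip_force: 0.0
```

Emit:
send_rows(steps=[0, 0, 0, -0.005, 0, 0, 0.46, 0, 0, 0, -0.005, 0, 0, 0.46, 0, 0, 0, -0.005, 0, 0, 0.46, 0, 0, 0, -0.005, 0, 0, 0.46, 0, 0, 0, -0.005, 0, 0, 0.46, 0, 0, 0, -0.005, 0, 0, 0.46, 0, 0, 0, -0.005, 0, 0, 0.46, 0, 0, 0, -0.005, 0, 0, 0.46, 0, 0, 0, -0.004, 0, 0, 0.46, 0, 0, 0, -0.004, 0, 0, 0.46, 0, 0, 0, -0.004, 0, 0, 0.46, 0, 0, 0, -0.004, 0, 0, 0.46])

```text
time_s: 5.6
tool_pos: [0.5648, 0.1475, 0.0436]
ee_rot: [0.0, 0.725, 0.689, -0.0]
wrist_force: [0.3, 0.2, -0.0]
opening: 0.0505
grip_force: 0.0
```

```bash
python3 -c "
from h import *
st()
p,w=cloud('top');cv2.imwrite('pics/c3.png',cv2.resize(p[165:260,190:315][...,::-1],(790,600),interpolation=cv2.INTER_CUBIC))
p,w=cloud('scene');cv2.imwrite('pics/s3.png',cv2.resize(p[150:310,130:330][...,::-1],(750,600),interpolation=cv2.INTER_CUBIC))"
```

```text
t 5.6 tcp [0.5648 0.1475 0.0436] yaw 1.5199 q [ 0.     0.725  0.689 -0.   ] stn -0.1077 -0.0034 FX -0.2 FY 0.29 Fz -0.012523705689047909 open 0.05047055029204793
```

View pics/s3.png

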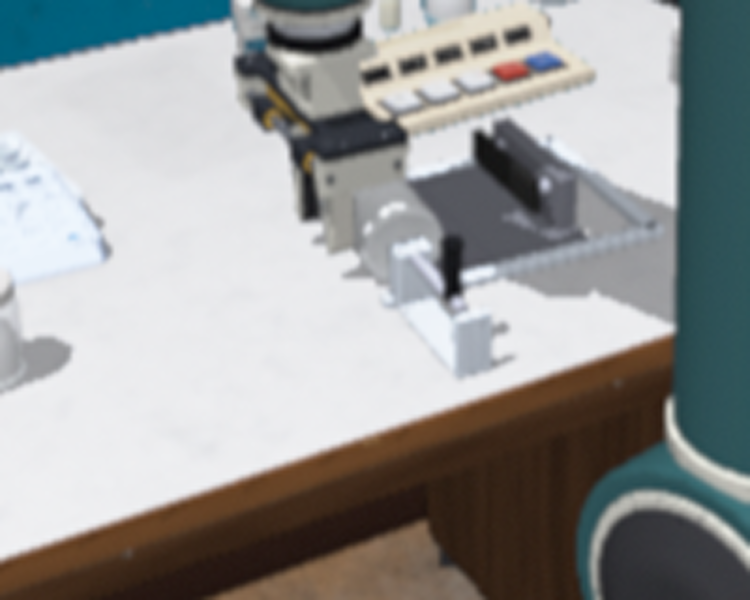

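Emit:
send_rows(steps=[0, 0, 0, -0.004, 0, 0, 0.46, 0, 0, 0, -0.005, 0, 0, 0.46, 0, 0, 0, -0.005, 0, 0, 0.46, 0, 0, 0, -0.005, 0, 0, 0.46, 0, 0, 0, -0.005, 0, 0, 0.46, 0, 0, 0, -0.005, 0, 0, 0.46, 0, 0, 0, -0.005, 0, 0, 0.46, 0, 0, 0, -0.005, 0, 0, 0.46, 0, 0, 0, -0.005, 0, 0, 0.46, 0, 0, 0, -0.004, 0, 0, 0.46, 0, 0, 0, -0.004, 0, 0, 0.46, 0, 0, 0, -0.004, 0, 0, 0.46])

```text
time_s: 6.9
tool_pos: [0.5619, 0.0916, 0.0437]
ee_rot: [-0.0, 0.725, 0.689, 0.0]
wrist_force: [0.6, 1.8, 0.6]
opening: 0.0503
grip_force: 0.6
```

Emit:
send_rows(steps=[0, 0, 0, -0.003, 0, 0, 0.46, 0, 0, 0, -0.003, 0, 0, 0.46, 0, 0, 0, -0.003, 0, 0, 0.46, 0, 0, 0, -0.002, 0, 0, 0.46, 0, 0, 0, -0.002, 0, 0, 0.46, 0, 0, 0, -0.002, 0, 0, 0.46, 0, 0, 0, 0, 0, 0, 0.46, 0, 0, 0, 0, 0, 0, 0.46])

```text
time_s: 7.7
tool_pos: [0.5612, 0.0769, 0.0437]
ee_rot: [0.0, 0.725, 0.689, 0.0]
wrist_force: [0.8, 0.6, 0.5]
opening: 0.0503
grip_force: 0.0
```

```bash
python3 -c "
from h import *
st()
p,w=cloud('top');cv2.imwrite('pics/c4.png',cv2.resize(p[165:260,190:315][...,::-1],(790,600),interpolation=cv2.INTER_CUBIC))
p,w=cloud('scene');cv2.imwrite('pics/s4.png',cv2.resize(p[150:310,130:330][...,::-1],(750,600),interpolation=cv2.INTER_CUBIC))"
```

```text
t 7.7 tcp [0.5612 0.0769 0.0437] yaw 1.5197 q [0.    0.725 0.689 0.   ] stn -0.037 -0.0035 FX -0.6 FY 0.75 Fz 0.45511780225792714 open 0.050289418974481956
```

View pics/s4.png

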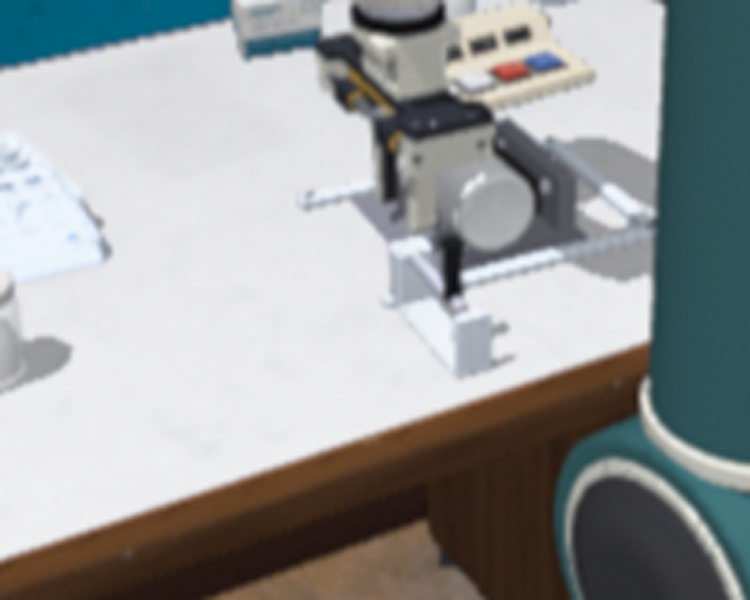

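The bottle sits near the crest just ahead of the fingers, with the buffer behind it at about (520,175). I'll creep forward.

Emit:
send_rows(steps=[0, 0, 0, -0.002, 0, 0, 0.46, 0, 0, 0, -0.002, 0, 0, 0.46, 0, 0, 0, -0.002, 0, 0, 0.46, 0, 0, 0, -0.002, 0, 0, 0.46, 0, 0, 0, -0.001, 0, 0, 0.46, 0, 0, 0, 0, 0, 0, 0.46, 0, 0, 0, 0, 0, 0, 0.46, 0, 0, 0, 0, 0, 0, 0.46])

```text
time_s: 8.6
tool_pos: [0.5607, 0.068, 0.0436]
ee_rot: [-0.0, 0.725, 0.689, -0.0]
wrist_force: [0.3, -0.4, -0.0]
opening: 0.05
grip_force: 0.0
```

```bash
python3 -c "
from h import *
st()
p,w=cloud('top')
s=np.zeros(w.shape[:2],bool); s[165:240,205:300]=1
sx=(w[...,:2]-O)@X; sy=(w[...,:2]-O)@Y
m=s&(abs(sy)<.045)&(sx>-.06)&(sx<.1)&(w[...,2]>.03)&(w[...,2]<.085)
for a in np.arange(-.02,.07,.005):
  k=m&(sx>=a)&(sx<a+.005)
  if k.sum(): print(round(a,3),k.sum(),np.median(w[k][:,2]).round(4))
"
```

```text
t 8.6 tcp [0.5607 0.068  0.0436] yaw 1.5198 q [-0.     0.725  0.689 -0.   ] stn -0.028 -0.0036 FX 0.37 FY 0.28 Fz -0.004509900249704746 open 0.05003837808164675
0.005 2 0.0728
0.01 13 0.0732
0.015 17 0.075
0.02 17 0.0754
0.025 16 0.0762
0.03 3 0.0724
0.055 6 0.0554
0.06 25 0.0568
0.065 12 0.0524
```

Emit:
send_rows(steps=[0, 0, 0, -0.001, 0, 0, 0.46, 0, 0, 0, -0.001, 0, 0, 0.46, 0, 0, 0, -0.001, 0, 0, 0.46, 0, 0, 0, -0.001, 0, 0, 0.46, 0, 0, 0, -0.001, 0, 0, 0.46, 0, 0, 0, 0, 0, 0, 0.46])

```text
time_s: 9.25
tool_pos: [0.5605, 0.063, 0.0437]
ee_rot: [-0.0, 0.725, 0.689, 0.0]
wrist_force: [0.2, 3.1, 0.0]
opening: 0.0501
grip_force: 1.2
```

Emit:
send_rows(steps=[0, 0, 0, -0.001, 0, 0, 0.46, 0, 0, 0, -0.001, 0, 0, 0.46, 0, 0, 0, 0, 0, 0, 0.46])

```text
time_s: 9.55
tool_pos: [0.5604, 0.0614, 0.0437]
ee_rot: [-0.0, 0.725, 0.689, 0.0]
wrist_force: [0.0, 6.6, 0.5]
opening: 0.0506
grip_force: 3.4
```

Pressed home at about 6.6 N. I'll ease to about 5 N briefly, then back off slowly.

Emit:
send_rows(steps=[0, 0, 0, 0.0005, 0, 0, 0.46, 0, 0, 0, 0, 0, 0, 0.46, 0, 0, 0, 0, 0, 0, 0.46])

```text
time_s: 9.85
tool_pos: [0.5604, 0.0618, 0.0437]
ee_rot: [-0.0, 0.725, 0.689, 0.0]
wrist_force: [-1.1, 6.4, 0.2]
opening: 0.0504
grip_force: 3.0
```

Emit:
send_rows(steps=[0, 0, 0, 0.0005, 0, 0, 0.46, 0, 0, 0, 0.0005, 0, 0, 0.46, 0, 0, 0, 0.0005, 0, 0, 0.46, 0, 0, 0, 0.0005, 0, 0, 0.46, 0, 0, 0, 0.0005, 0, 0, 0.46, 0, 0, 0, 0.001, 0, 0, 0.46, 0, 0, 0, 0.002, 0, 0, 0.46, 0, 0, 0, 0.005, 0, 0, 0.46, 0, 0, 0, 0.01, 0, 0, 0.46, 0, 0, 0, 0, 0, -0.04, 0.46, 0, 0, 0, 0, 0, -0.05, 0.46, 0, 0, 0, 0, 0, -0.05, 0.46])

```text
time_s: 11.05
tool_pos: [0.561, 0.0826, 0.1851]
ee_rot: [-0.0, 0.725, 0.689, -0.0]
wrist_force: [0.7, 0.0, -0.3]
opening: 0.05
grip_force: 0.0
```

```bash
python3 -c "
from h import *
st()
p,w=cloud('top')
np.save('top2.npy',w)
s=np.zeros(w.shape[:2],bool); s[165:260,205:300]=1
sx=(w[...,:2]-O)@X; sy=(w[...,:2]-O)@Y
m=s&(abs(sy)<.045)&(sx>-.06)&(sx<.1)&(w[...,2]>.03)&(w[...,2]<.085)
for a in np.arange(-.02,.07,.005):
  k=m&(sx>=a)&(sx<a+.005)
  if k.sum(): print(round(a,3),k.sum(),np.median(w[k][:,2]).round(4))
k=s&(sy<-.1)&(sy>-.19)&(sx<-.03)&(sx>-.1)&(w[...,2]>.085)
print('knob',k.sum(),np.median(sx[k]),np.median(sy[k]), np.round(w[k].mean(0),4))
p2,_=cloud('scene')
a=cv2.resize(p[165:260,190:290],(400,380),interpolation=cv2.INTER_CUBIC);b=cv2.resize(p2[150:310,150:310],(380,380),interpolation=cv2.INTER_CUBIC)
cv2.imwrite('pics/s5.png',np.hstack([a,b])[...,::-1])"
```

```text
t 11.05 tcp [0.561  0.0826 0.1851] yaw 1.5202 q [-0.     0.725  0.689 -0.   ] stn -0.0427 -0.004 FX -0.06 FY 0.67 Fz -0.3435682092859055 open 0.049997082596360265
-0.01 21 0.0558
-0.005 24 0.0644
0.0 27 0.0689
0.005 27 0.0709
0.01 19 0.0747
0.015 12 0.0745
0.045 10 0.061
0.05 14 0.057
0.055 28 0.0555
0.06 32 0.057
0.065 13 0.0517
knob 697 -0.06385190588631569 -0.1497103734703529 [0.4166 0.1086 0.5221]
```

View pics/s5.png

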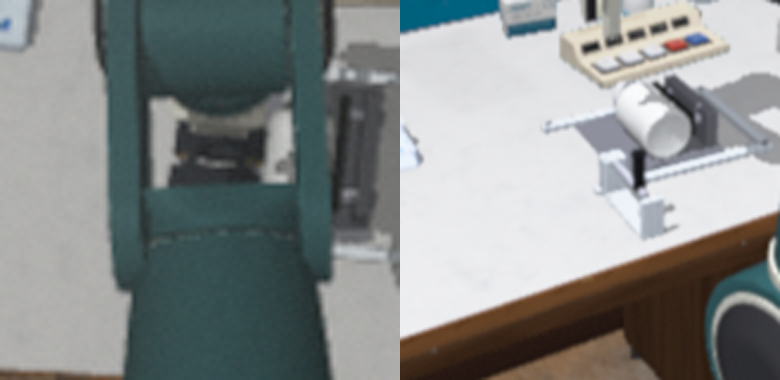

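The bottle lies in the hollow against the buffer, clear of the fingers. Next I straddle the keeper knob.

Emit:
send_rows(steps=[0, 0, 0, 0.0056, -0.0321, 0, 0.46, 0, 0, 0, 0.0056, -0.0321, 0, 0.46, 0, 0, 0, 0.0056, -0.0321, 0, 0.46, 0, 0, 0, 0.0056, -0.0321, 0, 0.46, 0, 0, 0, 0.0056, -0.0321, 0, 0.46, 0, 0, 0, 0, 0, 0, 0.46, 0, 0, 0, 0, 0, 0, 0.46])

```text
time_s: 11.85
tool_pos: [0.4025, 0.1186, 0.1838]
ee_rot: [0.0, 0.725, 0.689, 0.0]
wrist_force: [0.1, -0.5, -0.9]
opening: 0.0501
grip_force: 0.0
```

```bash
python3 -c "
from h import *
st()
i=eyes.camera_info('wrist')
p,w=cloud('wrist')
s=robot.observe()['tool_pos']
for q in ([s[0],s[1],.094],[.4029,.1175,.094],[s[0],s[1],s[2]]):
  c=np.array(i['R'])@q+i['t'];print(c[0]/c[2]*i['fx']+i['cx'],c[1]/c[2]*i['fy']+i['cy'])
k=(p.max(-1)<70)&(w[...,2]>.085)&(w[...,2]<.1)&(abs(w[...,0]-.41)<.06)&(abs(w[...,1]-.118)<.03)
print(k.sum(),w[k].mean(0) if k.any() else 0, w[k].min(0),w[k].max(0))
cv2.imwrite('pics/w1.png',p[...,::-1])"
```

```text
t 11.85 tcp [0.4025 0.1186 0.1838] yaw 1.5208 q [0.    0.725 0.689 0.   ] stn -0.0709 -0.1641 FX 0.45 FY 0.1 Fz -0.8609595444845157 open 0.050128401335138205
254.87905559961058 198.94752479786703
254.96686579302354 199.91705314294532
255.67612626536655 253.52567821006738
322 [0.40252234 0.12252123 0.09344905] [0.39475557 0.11363805 0.08530347] [0.41067209 0.13063305 0.09559634]
```

View pics/w1.png

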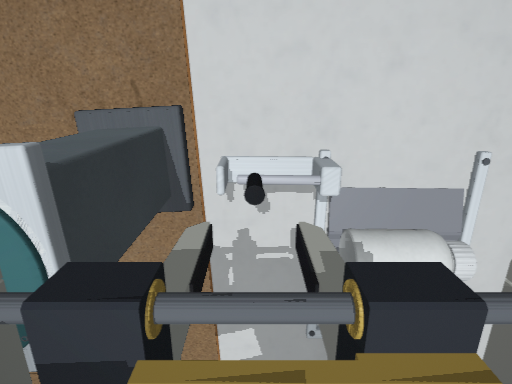

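The wrist view shows the knob cap at (255,193), centred between the fingers and about 3 mm further along tool +x. I'll correct and descend.

Emit:
send_rows(steps=[0, 0, 0, 0.003, 0, 0.03, 0.46, 0, 0, 0, 0, 0, 0.03, 0.46, 0, 0, 0, 0, 0, 0.03, 0.46, 0, 0, 0, 0, 0, 0.014, 0.46, 0, 0, 0, 0, 0, 0, 0.46, 0, 0, 0, 0, 0, 0, 0.46])

```text
time_s: 12.5
tool_pos: [0.4034, 0.1211, 0.0806]
ee_rot: [0.0, 0.725, 0.689, 0.0]
wrist_force: [-0.4, -0.8, 0.5]
opening: 0.0499
grip_force: 0.0
```

Emit:
send_rows(steps=[0, 0, 0, 0, 0.006, 0, 0.46, 0, 0, 0, 0, 0.006, 0, 0.46, 0, 0, 0, 0, 0.006, 0, 0.46, 0, 0, 0, 0, 0.006, 0, 0.46, 0, 0, 0, 0, 0.006, 0, 0.46, 0, 0, 0, 0, 0.006, 0, 0.46, 0, 0, 0, 0, 0, 0, 0.46])

```text
time_s: 13.2
tool_pos: [0.4393, 0.1191, 0.0796]
ee_rot: [0.0, 0.725, 0.689, -0.0]
wrist_force: [-0.5, 0.1, 0.0]
opening: 0.0501
grip_force: 0.0
```

Emit:
send_rows(steps=[0, 0, 0, 0, 0.005, 0, 0.46, 0, 0, 0, 0, 0.005, 0, 0.46, 0, 0, 0, 0, 0.005, 0, 0.46, 0, 0, 0, 0, 0.005, 0, 0.46, 0, 0, 0, 0, 0, 0, 0.46])

```text
time_s: 13.7
tool_pos: [0.4593, 0.1182, 0.0796]
ee_rot: [0.0, 0.725, 0.689, 0.0]
wrist_force: [-0.6, -0.7, 0.8]
opening: 0.0506
grip_force: 0.0
```

Emit:
send_rows(steps=[0, 0, 0, 0, 0.004, 0, 0.46, 0, 0, 0, 0, 0.004, 0, 0.46, 0, 0, 0, 0, 0.003, 0, 0.46])

```text
time_s: 14.0
tool_pos: [0.4699, 0.1176, 0.0796]
ee_rot: [-0.0, 0.725, 0.689, -0.0]
wrist_force: [-3.0, -0.5, -0.1]
opening: 0.0506
grip_force: 1.1
```

Emit:
send_rows(steps=[0, 0, 0, 0, 0.001, 0, 0.46, 0, 0, 0, 0, 0.001, 0, 0.46, 0, 0, 0, 0, 0, 0, 0.46])

```text
time_s: 14.3
tool_pos: [0.4718, 0.1175, 0.0797]
ee_rot: [0.0, 0.725, 0.689, 0.0]
wrist_force: [-0.0, -0.4, 1.0]
opening: 0.0503
grip_force: 0.2
```

Emit:
send_rows(steps=[0, 0, 0, 0, 0.001, 0, 0.46, 0, 0, 0, 0, 0.001, 0, 0.46])

```text
time_s: 14.5
tool_pos: [0.4736, 0.1175, 0.0797]
ee_rot: [-0.0, 0.725, 0.689, 0.0]
wrist_force: [-1.4, -0.9, 0.0]
opening: 0.0506
grip_force: 1.0
```

Emit:
send_rows(steps=[0, 0, 0, 0, 0.0015, 0, 0.46, 0, 0, 0, 0, 0.0015, 0, 0.46])

```text
time_s: 14.7
tool_pos: [0.4751, 0.1174, 0.0794]
ee_rot: [-0.002, 0.725, 0.689, -0.002]
wrist_force: [-26.6, 0.1, 12.7]
opening: 0.0507
grip_force: 13.2
```

Emit:
send_rows(steps=[0, 0, 0, 0, 0.001, 0, 0.46, 0, 0, 0, 0, 0.001, 0, 0.46])

```text
time_s: 14.9
tool_pos: [0.4755, 0.1174, 0.0791]
ee_rot: [-0.003, 0.725, 0.689, -0.003]
wrist_force: [-41.3, 1.9, 20.9]
opening: 0.0515
grip_force: 20.5
```

Firm stop reached. I'll back off and lift straight up.

Emit:
send_rows(steps=[0, 0, 0, 0, -0.005, 0, 0.46, 0, 0, 0, 0, -0.01, 0, 0.46, 0, 0, 0, 0, -0.005, 0, 0.46, 0, 0, 0, 0, 0, -0.03, 0.46, 0, 0, 0, 0, 0, -0.05, 0.46, 0, 0, 0, 0, 0, -0.05, 0.46, 0, 0, 0, 0, -0.04, -0.02, 0.46, 0, 0, 0, 0.04, 0, 0, 0.46, 0, 0, 0, 0.04, 0, 0, 0.46, 0, 0, 0, 0.04, 0, 0, 0.46, 0, 0, 0, 0, 0, 0, 0.46])

```text
time_s: 16.0
tool_pos: [0.4243, 0.2433, 0.2296]
ee_rot: [-0.0, 0.724, 0.69, 0.0]
wrist_force: [-0.4, 0.3, -0.6]
opening: 0.05
grip_force: 0.0
```

```bash
python3 -c "
from h import *
st()
p,w=cloud('top')
s=np.zeros(w.shape[:2],bool); s[165:260,205:300]=1
sx=(w[...,:2]-O)@X; sy=(w[...,:2]-O)@Y
k=s&(sy<-.09)&(sy>-.19)&(sx<-.03)&(sx>-.1)&(w[...,2]>.085)&(w[...,2]<.11)
print('knob',k.sum(),sx[k].mean(),sy[k].mean())
p2,_=cloud('scene')
a=cv2.resize(p[165:260,190:290],(400,380),interpolation=cv2.INTER_CUBIC);b=cv2.resize(p2[150:310,150:310],(380,380),interpolation=cv2.INTER_CUBIC)
cv2.imwrite('pics/s6.png',np.hstack([a,b])[...,::-1])"
```

```text
t 16.0 tcp [0.4243 0.2433 0.2296] yaw 1.523 q [-0.     0.724  0.69   0.   ] stn -0.1965 -0.1483 FX -0.3 FY -0.46 Fz -0.5696306852763782 open 0.0500384251431283
knob 18 -0.06839408098686159 -0.1113730592273077
```

View pics/s6.png

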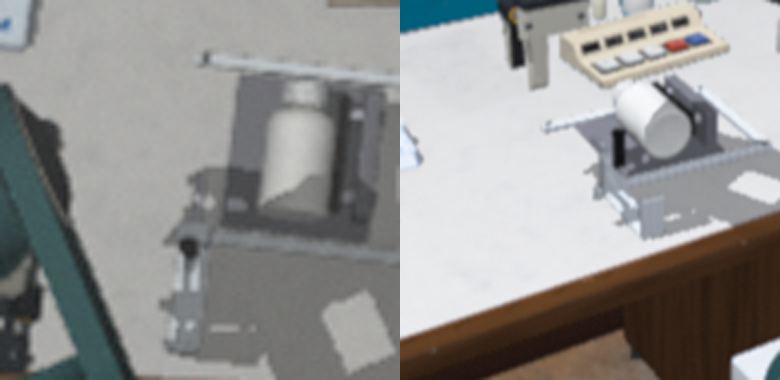

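The bottle lies in the hollow. The knob is at y ≈ -0.111, which is shut, and the arm is clear.

```bash
python3 -c "
from h import *
print(robot.close_job())"
```

```text
the job is handed in; nothing more can be done
None
```

The job is handed in, with no verdict returned: the bottle lies in the hollow after a press of about 6.5 N (target about 5 N), the keeper is shut against its stop at about 41 N wrist force (the 40 N limit is for the arm or gripper body; I pushed with the finger), and the other things were left alone.

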